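Tighten and cotter the axle nut of the cart-wheel wreath

ROBOT

A 6-joint arm with a two-finger parallel gripper is mounted at the origin on the work surface. World frame = base frame: x ahead of the robot, y to its left, z up, the work surface at z = 0. Lengths are in m, angles in rad, forces in N, time in s.
With the tool pointing down it reaches from about 0.35 to 0.85 m from the base axis. Payload 8.1 kg.
Tool frame: the origin (TCP) lies midway between the tips of the shut fingers; the grasp point (between the pads) lies 19 mm behind it (robot.grip_point_offset is the distance from the TCP to the grasp point, in m); z points along the fingers, y is the line along which they close (so a half turn about z gives the same grasp; the last joint's range is limited). The gripper opens to 93 mm and grips with 3 to 60 N. Pads are 15 mm wide; open, the fingers measure 128 mm over their backs; the gripper's body (75 mm by 188 mm) begins 65 mm behind the grasp point.
Start: joints at [1.212, 0.13, 1.488, -0, 1.523, -0.085], TCP at [0.162, 0.578, 0.192] pointing down, gripper open.
Joint ranges: [-2.96, 2.96], [-0.89, 2.26], [0.02, 2.5], [-1.34, 4.48], [0, 2.73], [-2.66, 2.66]. Speed limits (rad/s): [2.39, 2.39, 2.79, 3.14, 3.14, 3.14].

INTERFACE

Orientations are given as a rotation vector (axis times angle).
In Python, from plant import robot, read_camera, job gives the robot as it stands.
- The arm moves only by the shell command python3 -m inch 'ROWS' [FORCE]. ROWS is JSON, one flat list of numbers, 5 for each row, row after row: the shift along the world's x, y, z in mm, then the turn about the world's z in degrees, then the opening in per cent of the stroke, from 0 (shut) to 100 (fully open). In form: [dx, dy, dz, yaw, hand, dx, dy, dz, yaw, hand, ...]. A call has 1 to 10 rows; each row is the pose to reach, as a shift and turn from the pose commanded when the call began; what a row does not reach only later rows make up. A row lasts 1/12 s, in which the tool goes at most 41.7 mm and 7.16 degrees, less where a joint would pass 70% of its speed; a pose out of reach is approached as far as the arm can. A call with a gripper value outside its range is refused whole. The fingers move at their own pace and stop on an object; FORCE is the grip in N (left out, the last holds). Time passes only in rows, so rows that repeat a pose let the fingers close. It gives the time, the measured TCP pose, the force, the opening and the grip force at its end, in the units of the state.
- robot.read_state(): the state, without advancing time (a new reading comes with each control period).
- read_camera(name): name is "side" or "top" or "wrist"; returns a dict with "image" (480x640x3 uint8, blue, green, red), "K" (3x3 intrinsics, pixels), "extrinsics" (4x4, takes a point from world to camera coordinates); the wrist camera has in their place "mount" (4x4, takes a point from camera to tool coordinates, whose origin is the TCP and whose axes are the flange's). Camera axes: x right, y down, z forward; pixel columns grow to the right and rows downward; lengths in m; the calibration is good to about 2 mm. A picture is of the moment at which its call begins: read the wrist's pose just before it. There is no depth.
- job.close_job(): hands the job in; it is judged then, once.
The state is a dict: "t": time; "q": joint angles; "dq": joint speeds; "joint_torque": joint torques, N m; "tool_pos": TCP position; "orientation": TCP orientation; "force": force on the tool from outside, world axes, zero at the start; "wrist_torque": the same for the moment, N m; "opening": finger opening in m; "gripper_force": force on a finger pad.
Only numpy, scipy, OpenCV 4.12 (cv2) and the standard library are available. Lean on these libraries where they do the work, as an engineer would, in place of code of your own. Each camera call takes 0.05 s, during which the arm holds its last target. There are 200 camera calls.

TASK

Finish bolting the wooden cart-wheel wreath to its axle: turn the castle nut clockwise until it is tight, which is when its punched dot meets the pointer on the washer, then a little further, to the first place where a pair of its slots lines up with the cross hole in the axle (it runs under the line scribed on the axle's end). Then pick the cotter pin off its wooden rest and push it through slot and hole, from either side, until its eye is up against the nut, and let go. Leave the other things on the table alone.

Things in the scene. Friction and masses are not known exactly. Their poses are not given: they have to be found in the camera images.
- nut (a joint): Angle of the castle nut about its upright axle; grows clockwise seen from above (tightening). Starts at 0.4 to 1.3. It turns evenly stiffly (0.4 N m, before and after tight) and stays where left. Tight at 2.0, where the dot meets the pointer. It does not noticeably sink. The first line-up of slot and hole past tight is 0.25 to 0.85 rad beyond it; the one after is too far.
- axle (a joint): Angle of the axle end in the wheel, rigidly held; it only tells which way its cross hole points. Same sense and zero as the nut's angle: with both equal, the hole lies along slot line a. With six slots, slots and hole line up whenever nut angle minus axle angle is a multiple of 60 degrees (pi/3).
- slot_a (a point): Point on the nut's axis at mid-height of its slots, 88.5 mm above the table; turns with the nut. x runs along one pair of opposite slots, z up. The steel nut: hexagon 46 mm across flats, from 60 to 84 mm above the table; on it six teeth 10 mm high (top at 94 mm) with six slots 9 mm wide between them, each over the middle of a flat, so x is also square to a pair of flats.
- slot_b (a point): The same point; x runs along the second pair of slots, 60 degrees anticlockwise (seen from above) from that of slot_a. The black punched dot, 5 mm wide, is on top of the nut's tooth between slots a and b: 30 degrees anticlockwise from slot_a's +x, 20 mm from the axis.
- slot_c (a point): The same point; x runs along the third pair of slots, 120 degrees anticlockwise from that of slot_a.
- axle_hole (a point): Centre of the cross hole through the steel axle end (30 mm across, top 99 mm above the table), 88.5 mm above the table, on the nut's axis. x runs along the hole, level; z up. The hole is 9 mm wide and 9 mm high and goes right through; lower edge level with the bottom of the slots. A pale line scribed across the axle's top runs along the hole. It does not move.
- washer_top (a point): Centre of the washer's top, 60 mm above the table: the nut stands on it. The washer is 62 mm across; its tongue with a black line, the pointer, reaches 41 mm from the axis. Around it a wooden wheel 280 mm across: hub 72 to 88 mm wide, top at 56 mm; rim top at 37 mm, tealights on the rim 51 mm above the table. All fixed.
- pin_eye (a point): Centre of the cotter pin's eye. Steel, 25 g, 6 mm thick. The eye is an oblong loop 24 mm (x) by 14 mm (y) with straight parallel sides; the shank, 6 mm square, runs along +x from 12 to 72 mm from here, the last 6 mm slimmer (3.5 mm). At the start the pin lies level, this point 25 mm above the table, overhanging its rest. Pushed home, this point is 35 mm from the axle's axis.
- rest: Fixed block of pale wood, 46 mm (x) by 30 mm (y) and 28 mm high, with a groove 10 mm wide and 6 mm deep along x in which the pin's shank lies. Origin under its centre. The pin's eye overhangs its -x end: the eye's centre is 40 mm from the block's centre, 17 mm from its end.
- bell: Bystander: small metal bell, 44 mm wide, 42 mm high, near the pin's rest.
- star: Bystander: flat red star, 70 mm wide, 10 mm thick, near the pin's rest.
- candle0: Bystander: silver pillar candle, 60 mm wide and high.
- candle1: Bystander: silver pillar candle, 60 mm wide and high.
- scissors: Bystander: scissors, lying.
- ribbon: Bystander: ribbon reel, 70 mm wide, 22 mm high.
Mind the look-alikes: they are no part of the job. There is more than one size of the part that bears pin_eye; the job needs the smaller.

How it is judged:
By the outcome, as a careful person would: the job done as asked, in the order asked, and still so for the second after the job is handed in, with the robot touching nothing.
It also fails if it takes over 72 s, if anything falls off the work surface, if the arm or the gripper's body presses on something with over 40 N, if the wrist force passes 120 N, or if a joint passes its speed limit or range.

## Working session

There is one attempt and no reset: what is moved stays moved. The work goes in short steps, Python scripts to look and compute and a shell command to move; the robot and the scene stay as the last step left them, time stands still between calls to the robot, and variables do not carry over. Pictures are saved under pics/ and viewed, at most 10 in all, crops included, and the job is handed in when it is done.

```bash
mkdir -p pics; cat > h.py <<'E'
import numpy as np,cv2
from scipy.spatial.transform import Rotation as R
from plant import robot,read_camera,job
def cam(name):
    s=robot.read_state(); c=read_camera(name)
    if name=="wrist":
        T=np.eye(4);T[:3,:3]=R.from_rotvec(s["orientation"]).as_matrix();T[:3,3]=s["tool_pos"]
        P=T@c["mount"]
    else: P=np.linalg.inv(c["extrinsics"])
    return c["image"],c["K"],P
def ray(K,P,u,v,z):
    d=P[:3,:3]@np.linalg.solve(K,[u,v,1.]);o=P[:3,3]
    return o+d*(z-o[2])/d[2]
def proj(K,P,X):
    p=K@(np.linalg.inv(P)@np.r_[X,1])[:3];return p[:2]/p[2]
E
python3 - <<'E'
from h import *
for n in("top","side"):
    im,K,P=cam(n);cv2.imwrite(f"pics/{n}0.png",im);print(n,K.tolist(),P.round(3).tolist())
print(robot.read_state())
E
```

```text
top [[577.3369112234176, 0.0, 320.43516078415166], [0.0, 577.3369112234176, 233.667447498145], [0.0, 0.0, 1.0]] [[-0.015, -0.991, 0.134, 0.488], [-1.0, 0.014, -0.008, 0.048], [0.006, -0.134, -0.991, 1.138], [0.0, 0.0, 0.0, 1.0]]
side [[435.44455944152935, 0.0, 331.3342681617562], [0.0, 435.44455944152935, 242.46143137644594], [0.0, 0.0, 1.0]] [[-0.991, -0.086, 0.103, 0.534], [-0.133, 0.729, -0.672, 0.652], [-0.017, -0.68, -0.733, 0.759], [0.0, 0.0, 0.0, 1.0]]
{'t': 0.1, 'q': array([ 1.21159686e+00,  1.31104495e-01,  1.48920245e+00, -3.68164840e-06,
        1.52295386e+00, -8.54412029e-02]), 'dq': array([ 7.25511685e-04, -3.01413096e-03, -1.79518652e-03,  6.06391844e-05,
       -6.96645058e-04, -5.82741107e-06]), 'joint_torque': array([ 9.08987113e-04, -5.61339390e+01, -4.93097699e+01,  7.70687638e-02,
        2.89479975e-02, -3.33123728e-05]), 'tool_pos': array([0.1620175 , 0.5771307 , 0.19056349]), 'orientation': array([-4.28626822e-01, -3.11184648e+00,  2.55680977e-03]), 'force': array([0.05307136, 0.70042508, 0.1200061 ]), 'wrist_torque': array([ 0.04857417,  0.03821542, -0.02383999]), 'gripper_force': 0.0, 'opening': 0.09287366350943839}
```

View pics/top0.png

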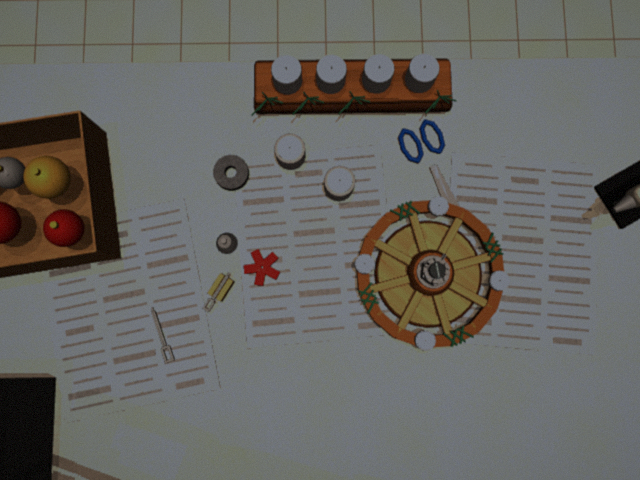

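The top view shows the wheel at (432,270) with the nut at its hub. There are two cotter-pin candidates: one on the pale wooden rest at (219,290), next to the bell (226,242) and star (262,267), and a longer one lying loose at (163,335). The one on the rest is smaller and fits the description. I'll confirm it in an enlarged crop.

```bash
python3 - <<'E'
from h import *
im,K,P=cam("top")
a=cv2.resize(im[225:375,140:290],(400,400),interpolation=3);b=cv2.resize(im[240:300,402:462],(400,400),interpolation=3)
g=np.hstack([a,b]);g=(255*(g/255.)**.6).astype(np.uint8)
cv2.imwrite("pics/c1.png",g)
print("nut",ray(K,P,433,269,.094),"rest",ray(K,P,219,290,.028),"eye",ray(K,P,211,305,.025),"tip",ray(K,P,228,275,.025))
E
```

```text
nut [ 0.5610376  -0.16364868  0.094     ] rest [0.53147242 0.23450279 0.028     ] eye [0.50325326 0.25004139 0.025     ] tip [0.56010157 0.2179436  0.025     ]
```

View pics/c1.png

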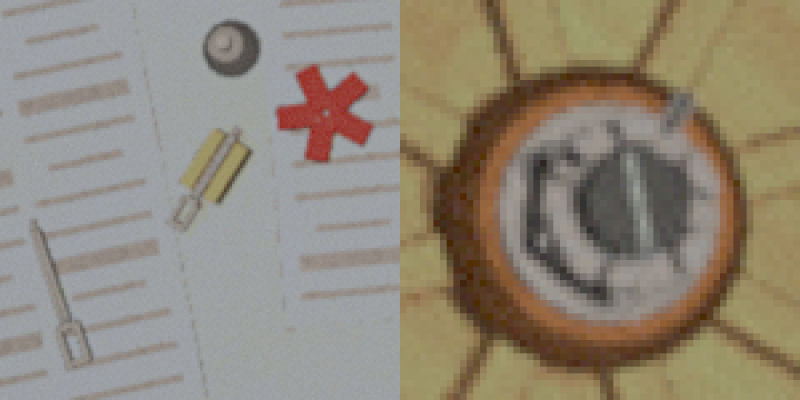

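The crop confirms it: the small pin lies in the groove of the pale rest, with its eye at crop (184,212) and its tip at (237,128). The loose pin at left is the bigger look-alike. The washer pointer is at crop (682,108). Next I go above the nut for a close look.

```bash
python3 -m inch '[399,-741,60,0,100,399,-741,60,0,100,399,-741,60,0,100,399,-741,60,0,100,399,-741,60,0,100,399,-741,60,0,100,399,-741,60,0,100,399,-741,60,0,100,399,-741,60,0,100,399,-741,60,0,100]'; python3 -m inch '[0,0,0,0,100]'
```

```text
t: 0.98
tool_pos: [0.3595, 0.2099, 0.2213]
orientation: [0.428, 3.112, 0.0]
force: [1.9, 0.8, -0.2]
opening: 0.0925
gripper_force: 0.0
t: 1.07
tool_pos: [0.3625, 0.2057, 0.2217]
orientation: [0.44, 3.108, -0.003]
force: [-0.5, -0.4, 0.4]
opening: 0.0931
gripper_force: 0.0
```

```bash
python3 -m inch '[198,-370,30,0,100,198,-370,30,0,100,198,-370,30,0,100,198,-370,30,0,100,198,-370,30,0,100,198,-370,30,0,100,198,-370,30,0,100,198,-370,30,0,100,198,-370,30,0,100,198,-370,30,0,100]'; python3 -m inch '[0,0,0,0,100,0,0,0,0,100]'
python3 - <<'E'
from h import *
im,K,P=cam("wrist");print(robot.read_state()["q"].round(2),K.tolist(),P.round(3).tolist());cv2.imwrite("pics/w1.png",im)
print(proj(K,P,[.561,-.164,.094]))
E
```

```text
t: 1.9
tool_pos: [0.556, -0.1562, 0.2505]
orientation: [-0.429, -3.112, -0.001]
force: [1.4, 1.0, 0.3]
opening: 0.0929
gripper_force: 0.0
t: 2.07
tool_pos: [0.5554, -0.1559, 0.2492]
orientation: [-0.433, -3.109, -0.001]
force: [0.1, 0.9, -0.1]
opening: 0.093
gripper_force: 0.0
[-0.36  0.05  1.47  0.    1.63 -1.66] [[430.75589600294177, 0.0, 323.50351804083704], [0.0, 430.75589600294177, 240.0419035282003], [0.0, 0.0, 1.0]] [[0.273, 0.926, 0.259, 0.483], [0.962, -0.263, -0.073, -0.135], [0.0, 0.27, -0.963, 0.443], [0.0, 0.0, 0.0, 1.0]]
[315.83431872 222.64572427]
```

View pics/w1.png

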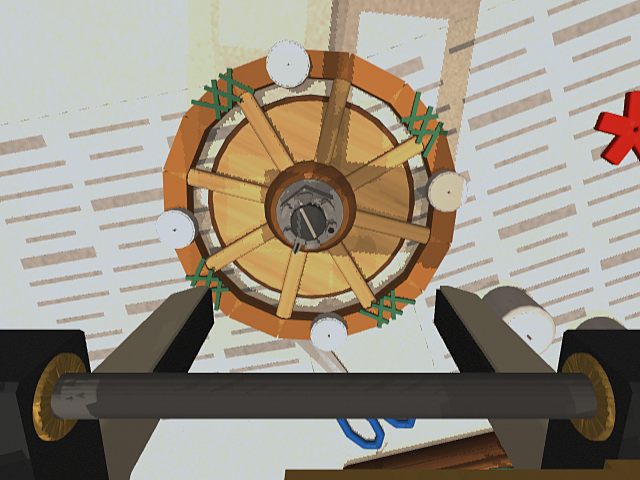

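The wheel is centred at (310,205), the axle top is at (308,223) with a scribed line, and the pointer is near (297,247). I'll enlarge the nut.

```bash
python3 - <<'E'
import cv2
im=cv2.imread("pics/w1.png")[165:265,255:365];im=cv2.resize(im,(660,600),interpolation=2);cv2.imwrite("pics/c2.png",im)
E
```

```text
(no output)
```

View pics/c2.png

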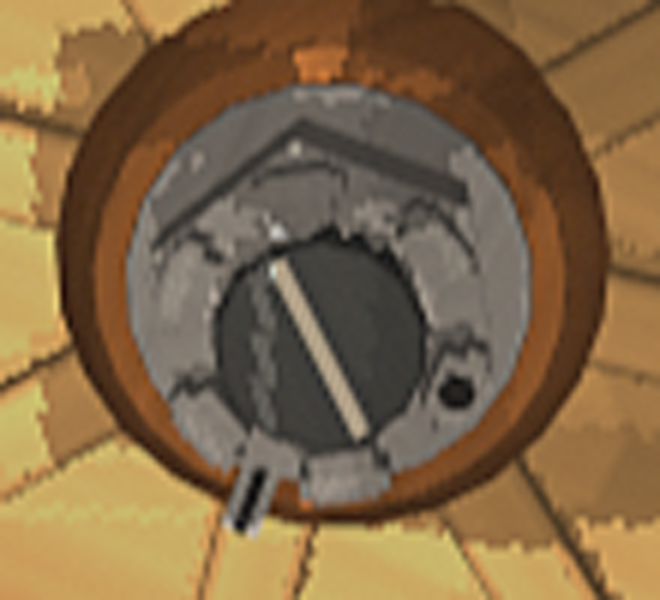

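The crop shows the dot at (457,392), the scribed line from (278,268) to (361,436), and the pointer line from (262,470) to (240,528).

```bash
python3 - <<'E'
from h import *
_,K,P=cam("wrist")
f=lambda x,y,z: ray(K,P,255+(x+.5)/6-.5,165+(y+.5)/6-.5,z)
a,b=f(278,268,.099),f(361,436,.099);c=(a+b)/2
# circle-ish axle ends check
an=lambda v:np.degrees(np.arctan2(v[1],v[0]))
d=f(457,392,.094);p1,p2=f(262,470,.061),f(240,528,.061)
print("c",c,np.linalg.norm(b-a)*1e3)
print("dot r,ang",np.linalg.norm((d-c)[:2])*1e3,an(d-c));print("ptr",[(np.linalg.norm((p-c)[:2])*1e3,an(p-c)) for p in(p1,p2)],an(p2-p1));print("line",an(b-a))
td,tp,tl=an(d-c),an((p2-c)),an(b-a)
rem=(td-tp)%360;sa=td-30
need=rem+np.array([(sa-rem-tl)%60])  # cw past tight so slot_a = line mod 60
print("rem",rem,np.radians(rem),"past tight",(sa-rem-tl)%60,np.radians((sa-rem-tl)%60),"total",need,"slots now",[(sa+60*k) for k in range(3)])
# tool closing dir
r=R.from_rotvec(robot.read_state()["orientation"]).as_matrix();print("tool y ang",an(r[:,1]),robot.read_state()["q"].round(3),robot.read_state()["tool_pos"])
E
```

```text
c [ 0.55870245 -0.16873009  0.099     ] 26.10502453765919
dot r,ang 20.069009195943405 54.385501919594304
ptr [(np.float64(29.55912488599658), np.float64(-36.53096982628908)), (np.float64(39.55742366427747), np.float64(-36.54180928432304))] -36.573855220192186
line 9.471153664275533
rem 90.92731120391734 1.5869809604938867 past tight 43.98703705140143 0.7677186247436931 total [134.91434826] slots now [np.float64(24.385501919594304), np.float64(84.3855019195943), np.float64(144.3855019195943)]
tool y ang 74.31802126574091 [-0.36   0.05   1.468  0.     1.626 -1.657] [ 0.55511052 -0.15379279  0.25033806]
```

The numbers agree: the nut needs 90.9° to reach tight and 134.9° in total. I'll align the closing line with slot b at 84.4° and go down.

```bash
python3 -m inch '[4,-14,-30,5,100,4,-14,-70,10,100,4,-14,-105,10,100,4,-14,-130,10,100,4,-14,-130,10,100,4,-14,-130,10,100,4,-14,-130,10,100]'
for i in 1 2; do python3 -m inch '[0,0,0,0,100]'; done
python3 - <<'E'
from h import *
r=R.from_rotvec(robot.read_state()["orientation"]).as_matrix();print(np.degrees(np.arctan2(r[1,1],r[0,1])),np.degrees(robot.read_state()["q"][5]))
E
```

```text
t: 2.75
tool_pos: [0.5605, -0.1681, 0.1235]
orientation: [0.154, 3.135, -0.001]
force: [1.1, 0.6, 0.2]
opening: 0.093
gripper_force: 0.0
t: 2.83
tool_pos: [0.5613, -0.1688, 0.1244]
orientation: [0.154, 3.133, -0.003]
force: [0.6, -0.4, 0.4]
opening: 0.0929
gripper_force: 0.0
t: 2.92
tool_pos: [0.5611, -0.169, 0.1239]
orientation: [0.155, 3.133, -0.002]
force: [0.4, -0.0, -0.5]
opening: 0.0932
gripper_force: 0.0
84.33521903852831 -106.11540903699361
```

```bash
python3 -m inch '[-2,0,-25,0,100,-2,0,-45,0,100,-2,0,-57,0,100,-2,0,-57,0,100,-2,0,-57,0,50,-2,0,-57,0,45,-2,0,-57,0,40,-2,0,-57,0,40,-2,0,-57,0,40]' 20
python3 -m inch '[0,0,0,0,40,0,0,0,0,40,0,0,0,0,40]'
```

```text
t: 3.67
tool_pos: [0.5581, -0.169, 0.065]
orientation: [0.156, 3.136, -0.001]
force: [-0.3, 1.0, -0.9]
opening: 0.0641
gripper_force: 0.0
t: 3.92
tool_pos: [0.5574, -0.1695, 0.064]
orientation: [0.156, 3.138, -0.002]
force: [-1.5, -12.5, -0.6]
opening: 0.0441
gripper_force: 7.2
```

```bash
python3 -m inch '[0,-1,1,0,30,0,-1,1,0,30,0,-1,1,0,30,0,-1,1,0,30]' 55
```

```text
t: 4.25
tool_pos: [0.5572, -0.1699, 0.0642]
orientation: [-0.156, -3.137, 0.0]
force: [3.5, -3.5, -9.3]
opening: 0.0409
gripper_force: 53.5
```

```bash
python3 -m inch '[0,0,0,-7,30,0,0,0,-14,30,0,0,0,-21,30,0,0,0,-28,30,0,0,0,-35,30,0,0,0,-42,30,0,0,0,-49,30,0,0,0,-56,30,0,0,0,-63,30,0,0,0,-70,30]'
python3 - <<'E'
from h import *
im,K,P=cam("wrist");cv2.imwrite("pics/w2.png",cv2.resize(im[60:330,180:460],None,fx=2,fy=2))
s=robot.read_state();r=R.from_rotvec(s["orientation"]).as_matrix();print(np.degrees(np.arctan2(r[1,1],r[0,1])),s["wrist_torque"],s["opening"])
E
```

```text
t: 5.08
tool_pos: [0.5578, -0.1693, 0.0643]
orientation: [1.933, 2.476, 0.001]
force: [6.5, -2.3, -10.7]
opening: 0.0407
gripper_force: 62.5
13.425338120317967 [-0.52228133 -1.1979778  -0.0526005 ] 0.040894842375552846
```

View pics/w2.png

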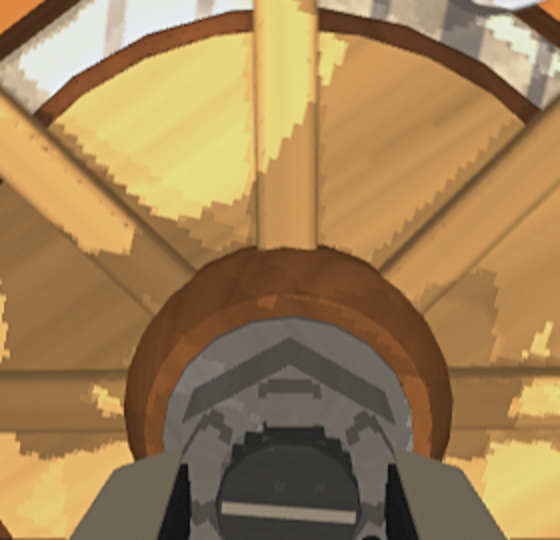

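The nut is following the fingers: a slot faces straight up the image at (290,385), and the scribed line runs from (222,508) to (355,518), 4–5° off the closing line as expected. 65° is left.

```bash
python3 -m inch '[0,0,0,-7,30,0,0,0,-14,30,0,0,0,-21,30,0,0,0,-28,30,0,0,0,-35,30,0,0,0,-42,30,0,0,0,-49,30,0,0,0,-56,30,0,0,0,-62,30,0,0,0,-65,30]'
python3 -m inch '[0,0,0,0,30,0,0,0,0,30,0,0,0,0,100,0,0,0,0,100,0,0,0,0,100,0,0,0,0,100,0,0,30,0,100,0,0,70,0,100,0,0,110,0,100,0,0,150,0,100]'
python3 -m inch '[0,0,30,0,100,0,0,30,0,100,0,0,30,0,100]'
python3 - <<'E'
from h import *
im,K,P=cam("wrist");c=np.array([.5587,-.1687,.096]);u=proj(K,P,c);print(u,P.tolist())
x,y=int(u[0])-50,int(u[1])-50;print(x,y);cv2.imwrite("pics/w3.png",cv2.resize(im[y:y+100,x:x+100],(600,600),interpolation=2))
s=robot.read_state();r=R.from_rotvec(s["orientation"]).as_matrix();print(np.degrees(np.arctan2(r[1,1],r[0,1])),s["tool_pos"],s["q"].round(2))
E
```

```text
t: 5.97
tool_pos: [0.5584, -0.1696, 0.0643]
orientation: [2.96, 1.049, 0.003]
force: [10.4, -3.2, -13.9]
opening: 0.0408
gripper_force: 62.4
t: 6.8
tool_pos: [0.5567, -0.1693, 0.2166]
orientation: [-2.958, -1.057, 0.001]
force: [0.9, -0.8, 0.4]
opening: 0.0893
gripper_force: 0.0
t: 7.05
tool_pos: [0.5588, -0.1702, 0.2483]
orientation: [2.955, 1.056, 0.007]
force: [0.1, 0.6, -0.5]
opening: 0.0929
gripper_force: 0.0
[321.04021615 213.63069386] [[0.6338340954319456, -0.745635009157288, -0.20562775247270645, 0.616425362874111], [-0.7734519569966061, -0.6092451315349748, -0.17490694645739455, -0.12170746819484879], [0.005139035520957341, 0.26990517375541523, -0.9628731938806744, 0.44173190930024653], [0.0, 0.0, 0.0, 1.0]]
271 163
-50.68135814177464 [ 0.55763285 -0.16976852  0.24565534] [-0.38  0.07  1.46  0.    1.62  0.5 ]
```

View pics/w3.png

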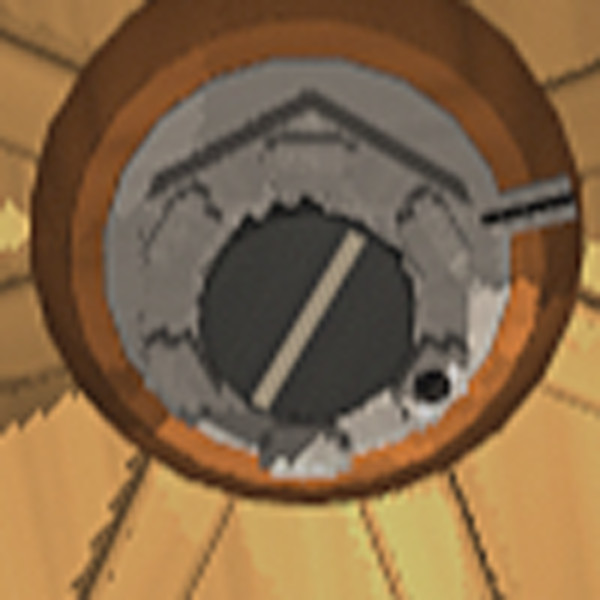

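The dot at (432,385) is now past the pointer at (530,203). The scribed line, from (263,400) to (355,236), looks in line with a slot pair. I'll check that with numbers and head for the pin.

```bash
python3 - <<'E'
from h import *
K=np.array([[430.756,0,323.5035],[0,430.756,240.0419],[0,0,1]])
P=np.array([[0.6338340954319456,-0.745635009157288,-0.20562775247270645,0.616425362874111],[-0.7734519569966061,-0.6092451315349748,-0.17490694645739455,-0.12170746819484879],[0.005139035520957341,0.26990517375541523,-0.9628731938806744,0.44173190930024653],[0,0,0,1]])
f=lambda x,y,z: ray(K,P,271+(x+.5)/6-.5,163+(y+.5)/6-.5,z)
a,b=f(263,400,.099),f(355,236,.099);c=(a+b)/2;d=f(432,385,.094);p=f(530,203,.061)
an=lambda v:np.degrees(np.arctan2(v[1],v[0]))
print(c,"dot",an(d-c),np.linalg.norm((d-c)[:2]),"line",an(b-a),"ptr",an(p-c),"misalign",(an(d-c)-30-an(b-a)+30)%60-30)
E
python3 -m inch '[-57,420,-46,7,45,-57,420,-46,14,45,-57,420,-46,21,45,-57,420,-46,28,45,-57,420,-46,35,45,-57,420,-46,42,45,-57,420,-46,49,45,-57,420,-46,56,45,-57,420,-46,63,45,-57,420,-46,70,45]' 20
python3 -m inch '[-6,30,0,7,45,-6,30,0,14,45,-6,30,0,21,45,-6,30,0,28,45,-6,30,0,35,45,-6,30,0,42,45,-6,30,0,42,45,-6,30,0,42,45]'
```

```text
[ 0.55837177 -0.16999546  0.099     ] dot -82.24873180191442 0.02007077064168052 line 10.52417436488997 ptr -35.105730306104356 misalign -2.7729061668043897
t: 7.93
tool_pos: [0.4995, 0.2423, 0.1973]
orientation: [-1.808, -2.566, 0.005]
force: [0.6, -0.2, 0.7]
opening: 0.0422
gripper_force: 0.0
t: 8.6
tool_pos: [0.4946, 0.2703, 0.198]
orientation: [-0.784, -3.04, 0.003]
force: [-0.2, -1.0, -0.5]
opening: 0.0422
gripper_force: 0.0
```

Misalignment is about -2°, which fits inside the slot clearance. Now the pin from close up.

```bash
python3 - <<'E'
from h import *
im,K,P=cam("wrist");u=proj(K,P,np.array([.515,.243,.025]))
x,y=int(u[0])-75,int(u[1])-75;print(x,y,u,P.tolist());cv2.imwrite("pics/w4.png",cv2.resize(im[y:y+150,x:x+150],(600,600),interpolation=2))
s=robot.read_state();r=R.from_rotvec(s["orientation"]).as_matrix();print(np.degrees(np.arctan2(r[1,1],r[0,1])),s["tool_pos"],s["q"].round(2))
E
```

```text
233 168 [308.01062774 243.68165673] [[0.4832251493087895, 0.8431997482193666, 0.2356005935440163, 0.42903174486362317], [0.8754917135652259, -0.46454327166807013, -0.13309323133257955, 0.30728470833042226], [-0.0027775086174564615, 0.27058036394151036, -0.962693384258538, 0.39135297257660295], [0.0, 0.0, 0.0, 1.0]]
61.05058129363911 [0.49481676 0.27038701 0.198406  ] [ 0.41  0.03  1.58  0.    1.53 -0.66]
```

View pics/w4.png

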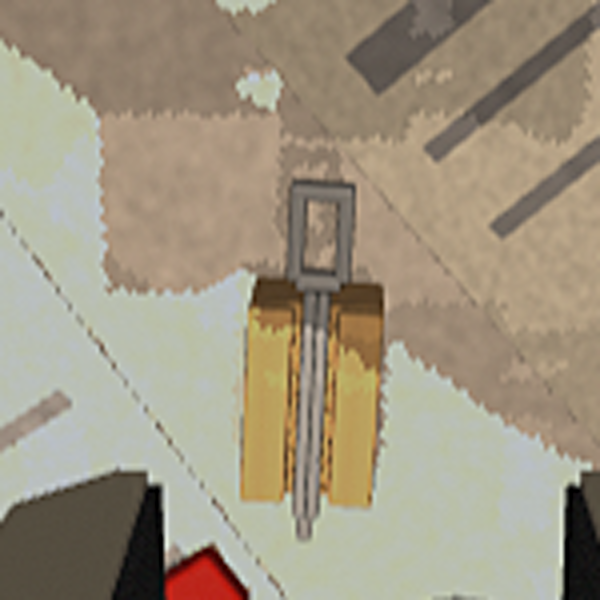

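The eye spans (290,182) to (352,288) with its centre at (321,235). The shank runs down in the groove to its tip at (304,537).

```bash
python3 - <<'E'
from h import *
K=np.array([[430.756,0,323.5035],[0,430.756,240.0419],[0,0,1]])
P=np.array([[0.4832251493087895,0.8431997482193666,0.2356005935440163,0.42903174486362317],[0.8754917135652259,-0.46454327166807013,-0.13309323133257955,0.30728470833042226],[-0.0027775086174564615,0.27058036394151036,-0.962693384258538,0.39135297257660295],[0,0,0,1]])
f=lambda x,y,z=.028: ray(K,P,233+(x+.5)/4-.5,168+(y+.5)/4-.5,z)
e,t,k=f(321,235),f(304,537,.0265),f(324,183)
an=lambda v:np.degrees(np.arctan2(v[1],v[0]))
print(e,t,"len",np.linalg.norm((t-e)[:2]),"back",np.linalg.norm((k-e)[:2]),an(t-e),"shift",(e-[0.4948,.2704,0])*1e3)
print(np.linalg.norm((f(291,235)-f(351,238))[:2]))
E
```

```text
[0.50270601 0.25492369 0.028     ] [0.56329954 0.21643602 0.0265    ] len 0.07178354470837214 back 0.011550877237434708 -32.42280999263517 shift [  7.90601072 -15.47630714  28.        ]
0.013044396129080815
```

```bash
python3 -m inch '[8,-15.5,-40,-3.5,45,8,-15.5,-80,-3.5,45,8,-15.5,-120,-3.5,45,8,-15.5,-145,-3.5,45,8,-15.5,-145,-3.5,45,8,-15.5,-145,-3.5,45]'
python3 -m inch '[0,0,0,0,45]'
python3 -m inch '[0,0,0,0,45]'
```

```text
t: 9.15
tool_pos: [0.5019, 0.2545, 0.0533]
orientation: [-0.874, -3.014, 0.004]
force: [0.2, -0.0, 0.4]
opening: 0.0418
gripper_force: 0.0
t: 9.23
tool_pos: [0.5048, 0.2557, 0.0569]
orientation: [0.873, 3.016, 0.002]
force: [0.1, 0.6, 0.9]
opening: 0.0419
gripper_force: 0.0
t: 9.32
tool_pos: [0.5057, 0.2561, 0.058]
orientation: [0.871, 3.015, 0.004]
force: [1.0, 0.6, 0.7]
opening: 0.0419
gripper_force: 0.0
```

```bash
python3 -m inch '[-2,-1,-20,0,45,-2,-1,-40,0,45,-2,-1,-46,0,45,-2,-1,-46,0,45,-2,-1,-46,0,45]'
python3 -m inch '[0,0,0,0,45,0,0,0,0,45]'
```

```text
t: 9.73
tool_pos: [0.5025, 0.2547, 0.0104]
orientation: [0.871, 3.017, 0.001]
force: [0.5, -0.2, 0.2]
opening: 0.0418
gripper_force: 0.0
t: 9.9
tool_pos: [0.503, 0.2548, 0.0107]
orientation: [0.87, 3.016, 0.003]
force: [0.7, -0.3, -0.6]
opening: 0.0417
gripper_force: 0.0
```

Now I close on the eye and lift it straight up, so the shank leaves the groove.

```bash
python3 -m inch '[0,0,0,0,20,0,0,0,0,12,0,0,0,0,8,0,0,0,0,5,0,0,0,0,5,0,0,0,0,5,0,0,0,0,5,0,0,0,0,5]' 30
python3 -m inch '[0,0,10,0,5,0,0,30,0,5,0,0,63.5,0,5,0,0,95,0,5,0,0,110,0,5,0,0,110,0,5,0,0,110,0,5]'
```

```text
t: 10.57
tool_pos: [0.5016, 0.2542, 0.0089]
orientation: [-0.871, -3.018, 0.0]
force: [-0.4, 0.8, 0.8]
opening: 0.005
gripper_force: 0.0
t: 11.15
tool_pos: [0.5027, 0.2547, 0.1208]
orientation: [0.87, 3.016, 0.003]
force: [-0.5, 0.3, -0.8]
opening: 0.0046
gripper_force: 0.0
```

The grip force is 0 at 5 mm opening, so the grasp missed. I'll look.

```bash
python3 - <<'E'
from h import *
im,K,P=cam("wrist");a=cv2.resize(im[120:480,160:520],(400,400))
im2,K2,P2=cam("side");u=proj(K2,P2,np.array([.503,.255,.05])).astype(int);print(u)
x,y=np.clip(u-60,0,[520,360]);b=cv2.resize(im2[y:y+120,x:x+120],(400,400),interpolation=2);print(x,y,P.tolist())
cv2.imwrite("pics/w5.png",np.hstack([a,b]))
E
```

```text
[384 351]
324 291 [[0.5325227354312175, 0.8135781464409324, 0.23347405826469872, 0.438198418623821], [0.8464123680939224, -0.5126348668881439, -0.144192913793329, 0.29489586494187847], [0.002374739246464777, 0.2744013354273437, -0.9616123271512275, 0.31384852564374477], [0.0, 0.0, 0.0, 1.0]]
```

View pics/w5.png

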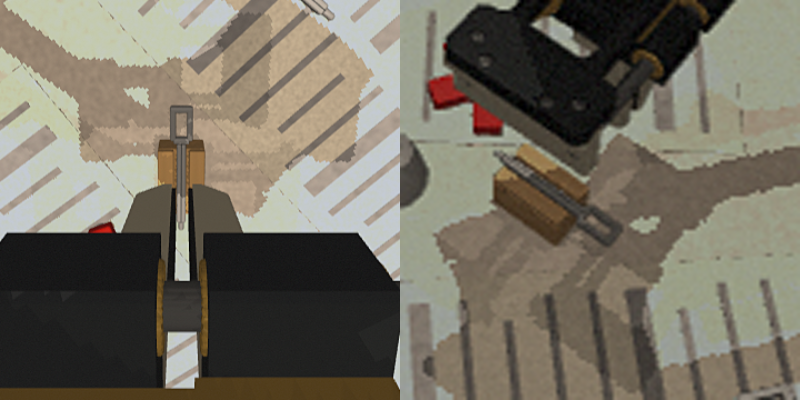

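The pin still lies on its rest, with the eye at crop (180,125) left and (600,225) right, and the fingers are empty. I'll recheck the eye position from this pose and from the side view.

```bash
python3 - <<'E'
from h import *
im,K,P=cam("wrist")
f=lambda x,y,z=.028: ray(K,P,160+x*.9,120+y*.9,z)
e,t=f(180,124),f(181,229,.0265);an=lambda v:np.degrees(np.arctan2(v[1],v[0]))
print("wrist",e,t,an(t-e),np.linalg.norm(t-e))
im2,K2,P2=cam("side")
g=lambda x,y,z=.028: ray(K2,P2,324+x*.3,291+y*.3,z)
e2,t2=g(602,225)if 0 else g(202,225),g(100,155,.0265)
print("side",e2,t2,an(t2-e2),np.linalg.norm(t2-e2))
print(robot.read_state()["tool_pos"])
T=R.from_rotvec(robot.read_state()["orientation"]).as_matrix()
for z in(-.019,0): print("tcp px",proj(K,P,robot.read_state()["tool_pos"]+T@[0,0,z]))
E
```

```text
wrist [0.49903323 0.25387726 0.028     ] [0.5598108  0.21632274 0.0265    ] -31.71196401803371 0.07145981402041532
side [0.5005488  0.25754766 0.028     ] [0.5604328  0.22010056 0.0265    ] -32.018871439026306 0.07064437828633774
[0.50042256 0.25376187 0.11710237]
tcp px [322.34331461 296.70806575]
tcp px [322.41104091 280.91009321]
```

The eye is where I went, within 3 mm, so the fingers must have met it too high or slipped. I'll repeat at pad-centre height (TCP about 7 mm) and close in steps while watching force.

```bash
python3 -m inch '[-1,0,0,0,40,-1,0,0,0,40,-1,0,0,0,40,-1,0,0,0,40,-1,0,-40,0,40,-1,0,-80,0,40,-1,0,-105,0,40,-1,0,-114,0,40,-1,0,-114,0,40,-1,0,-114,0,40]'
python3 -m inch '[0,0,0,0,25,0,0,0,0,20,0,0,0,0,18,0,0,0,0,18]' 30
for i in 1 2 3 4; do python3 -m inch '[0,0,0,0,10]' | egrep 'pos|force|open'; done
```

```text
t: 12.18
tool_pos: [0.5011, 0.2544, 0.0057]
orientation: [0.871, 3.018, 0.0]
force: [-0.3, 0.0, 0.4]
opening: 0.0371
gripper_force: 0.0
t: 12.52
tool_pos: [0.5017, 0.2547, 0.0064]
orientation: [0.87, 3.017, 0.002]
force: [1.1, -0.1, 0.2]
opening: 0.0176
gripper_force: 0.0
tool_pos: [0.5012, 0.2545, 0.0058]
force: [0.9, 0.1, -0.0]
opening: 0.0137
gripper_force: 0.0
tool_pos: [0.5009, 0.2544, 0.0054]
force: [-0.8, 0.8, 0.2]
opening: 0.0107
gripper_force: 0.0
tool_pos: [0.5007, 0.2543, 0.005]
force: [-0.0, 0.5, -0.4]
opening: 0.0098
gripper_force: 0.0
tool_pos: [0.5006, 0.2542, 0.0049]
force: [0.7, 0.7, -0.7]
opening: 0.0093
gripper_force: 0.0
```

```bash
for i in 1 2 3 4; do python3 -m inch '[0,0,0,0,0]' | egrep 'force|open'; done
python3 - <<'E'
from h import *
im,K,P=cam("wrist");a=cv2.resize(im[180:460,200:440],(400,467))
im2,K2,P2=cam("side");x,y=344,310
b=cv2.resize(im2[y:y+84,x:x+72],(400,467),interpolation=2)
cv2.imwrite("pics/w6.png",np.hstack([a,b]))
E
```

```text
force: [-0.2, -0.2, -0.8]
opening: 0.0058
gripper_force: 0.0
force: [-0.7, 0.8, -0.4]
opening: 0.002
gripper_force: 0.0
force: [0.3, -0.5, 0.3]
opening: 0.0006
gripper_force: 0.0
force: [0.6, -0.7, -0.2]
opening: 0.0002
gripper_force: 0.0
```

View pics/w6.png

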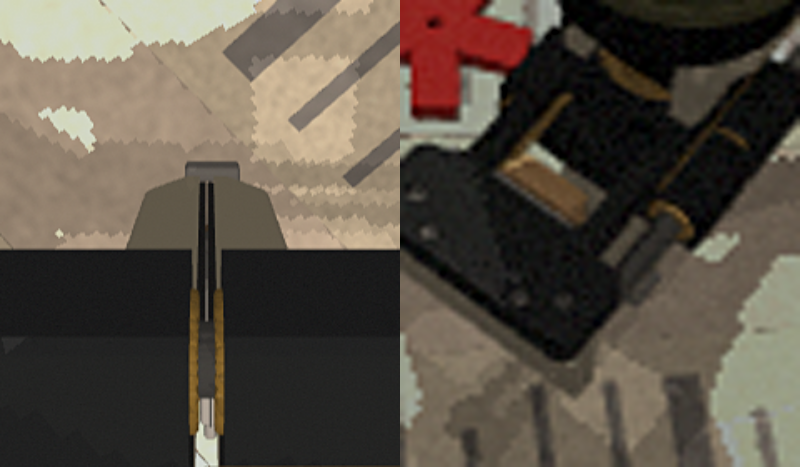

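The fingers are fully shut with the eye's back bar still visible at crop (213,170), just behind the tips. I'll work out where that bar lies relative to the tips.

```bash
python3 - <<'E'
from h import *
im,K,P=cam("wrist");s=robot.read_state();T=R.from_rotvec(s["orientation"]).as_matrix();p=s["tool_pos"];print(p)
g=lambda x,y:(200+x*.6,180+y*.6)
print("bar top edge px",g(213,162),"bottom",g(213,179),"tip px",g(207,183))
ax=np.array([np.cos(np.radians(-32.2)),np.sin(np.radians(-32.2)),0])
for z in(.028,.015,.006):
    X=ray(K,P,*g(213,162),z);print(z,"bar rel tcp along pin mm",(X-p)@ax*1e3,"width mm",np.linalg.norm(ray(K,P,*g(187,166),z)-ray(K,P,*g(240,166),z))*1e3)
for a in(-15,-7.5,0,7.5):
  for h in (0,10,19): print(a,h,proj(K,P,p+ax*a*1e-3+[0,0,h*1e-3]).round())
print("expected eye back",proj(K,P,np.array([.501,.2545,.028])-ax*.012))
E
```

```text
[0.50060963 0.25424493 0.00488618]
bar top edge px (327.8, 277.2) bottom (327.8, 287.4) tip px (324.2, 289.8)
0.028 bar rel tcp along pin mm -11.21756462340982 width mm 13.4003666573747
0.015 bar rel tcp along pin mm -6.2947519769382305 width mm 14.424433743410017
0.006 bar rel tcp along pin mm -2.88665091399631 width mm 15.133403264511376
-15 0 [323. 252.]
-15 10 [323. 259.]
-15 19 [323. 265.]
-7.5 0 [323. 267.]
-7.5 10 [323. 275.]
-7.5 19 [323. 282.]
0 0 [323. 282.]
0 10 [323. 290.]
0 19 [323. 298.]
7.5 0 [323. 297.]
7.5 10 [323. 305.]
7.5 19 [323. 314.]
expected eye back [324.17949935 275.88497578]
```

The bar is exactly where expected (eye at TCP, z about 25 mm), yet the fingers shut without touching it. Their visible lower edge (row 289) fits tips about 25 mm above the reported TCP, so they are closing just above the pin. That also explains the 41 mm reading on the nut, where they gripped only the teeth. I'll open and go down step by step on force.

```bash
python3 -m inch '[0,0,0,0,45,0,0,0,0,45,0,0,0,0,45,0,0,0,0,45,0,0,0,0,45,0,0,0,0,45,0,0,0,0,45]'|egrep 'pos|force|open'
for i in 1 2 3; do python3 -m inch '[0,0,-2,0,45,0,0,-4,0,45,0,0,-4,0,45]' | egrep 'pos|force'; done
```

```text
tool_pos: [0.5006, 0.2543, 0.0049]
force: [-0.4, -0.0, 0.2]
opening: 0.04
gripper_force: 0.0
tool_pos: [0.5002, 0.2541, 0.0003]
force: [0.1, 0.6, -0.9]
gripper_force: 0.0
tool_pos: [0.5003, 0.2541, -0.0037]
force: [-0.9, -0.7, -0.6]
gripper_force: 0.0
tool_pos: [0.5003, 0.2541, -0.0076]
force: [-0.7, 0.2, -0.2]
gripper_force: 0.0
```

No contact at -8 mm, so the tips really are higher than reported. I'll keep going in the same way.

```bash
for i in 1 2 3; do python3 -m inch '[0,0,-2,0,45,0,0,-3,0,45,0,0,-3,0,45]' | egrep 'pos|force'; done
```

```text
tool_pos: [0.5004, 0.2542, -0.0104]
force: [-0.5, -0.1, 0.1]
gripper_force: 0.0
tool_pos: [0.5004, 0.2542, -0.0134]
force: [0.3, 0.5, 0.1]
gripper_force: 0.0
tool_pos: [0.5004, 0.2542, -0.0164]
force: [-0.9, -0.2, -0.2]
gripper_force: 0.0
```

```bash
python3 -m inch '[0,0,0,0,20,0,0,0,0,15,0,0,0,0,8,0,0,0,0,5,0,0,0,0,5,0,0,0,0,5,0,0,0,0,5]' 30
python3 -m inch '[0,0,0,0,5,0,0,0,0,5]' |egrep 'pos|force|open'
```

```text
t: 16.0
tool_pos: [0.5007, 0.2543, -0.016]
orientation: [0.871, 3.018, 0.0]
force: [-0.4, -0.3, 0.2]
opening: 0.0134
gripper_force: 29.9
tool_pos: [0.5007, 0.2543, -0.016]
force: [-0.3, 0.6, 0.2]
opening: 0.0138
gripper_force: 29.9
```

The eye is gripped: 13.6 mm opening at 30 N. I lift and carry the pin to a spot in front of the hole (eye 105 mm from the axle, pin turned +41.7°), staying high.

```bash
python3 -m inch '[0,0,15,0,5,0,0,40,0,5,0,0,80,0,5,0,0,110,0,5,0,0,110,0,5]'|egrep 'pos|force|open'
python3 -m inch '[-45.6,-440.8,0,7,5,-45.6,-440.8,0,14,5,-45.6,-440.8,0,21,5,-45.6,-440.8,0,28,5,-45.6,-440.8,0,35,5,-45.6,-440.8,0,41.7,5,-45.6,-440.8,0,41.7,5,-45.6,-440.8,0,41.7,5,-45.6,-440.8,0,41.7,5,-45.6,-440.8,0,41.7,5]'|egrep 'pos|force|open'
python3 - <<'E'
from h import *
s=robot.read_state();print(s["tool_pos"],s["orientation"],s["q"].round(2))
E
```

```text
tool_pos: [0.5051, 0.2561, 0.1018]
force: [0.5, 0.3, 0.7]
opening: 0.0134
gripper_force: 29.9
tool_pos: [0.4598, -0.1384, 0.094]
force: [1.8, 0.7, -0.6]
opening: 0.0137
gripper_force: 29.9
[ 0.45979426 -0.13837211  0.09397901] [-2.60770425e-01  3.13016556e+00 -3.81700860e-04] [-0.4  -0.13  1.93  0.    1.34 -2.14]
```

```bash
python3 -m inch '[-5,-48,0,0,5,-5,-48,0,0,5,-5,-48,0,0,5,-5,-48,0,0,5,-5,-48,0,0,5]'|egrep 'pos|force|open'
python3 - <<'E'
from h import *
for i in range(3):
    im,K,P=cam("wrist");s=robot.read_state();r=R.from_rotvec(s["orientation"]).as_matrix();print(s["tool_pos"],np.degrees(np.arctan2(r[1,1],r[0,1])))
print(P.tolist(),proj(K,P,np.array([.5585,-.1693,.099])))
cv2.imwrite("pics/raw7.png",im)
im=cv2.resize(im[200:480,180:460],(560,560),interpolation=2);cv2.imwrite("pics/w7.png",im)
E
```

```text
tool_pos: [0.4554, -0.1832, 0.0936]
force: [0.7, 0.4, -0.1]
opening: 0.0135
gripper_force: 29.9
[ 0.45555863 -0.18292897  0.09370119] 99.60547289805822
[ 0.45564695 -0.18289076  0.09378894] 99.63560527661168
[ 0.45570171 -0.18297811  0.09383061] 99.64246776792031
[[-0.16758445883536705, 0.9486213479770895, 0.268389618500764, 0.38119497037786615], [0.98585770460561, 0.16120272515813347, 0.0458068517947708, -0.19550460489804966], [0.0001882195896673158, 0.2722704897041171, -0.9622207361149859, 0.2870124517042143], [0.0, 0.0, 0.0, 1.0]] [316.16172661 467.38633422]
```

View pics/w7.png

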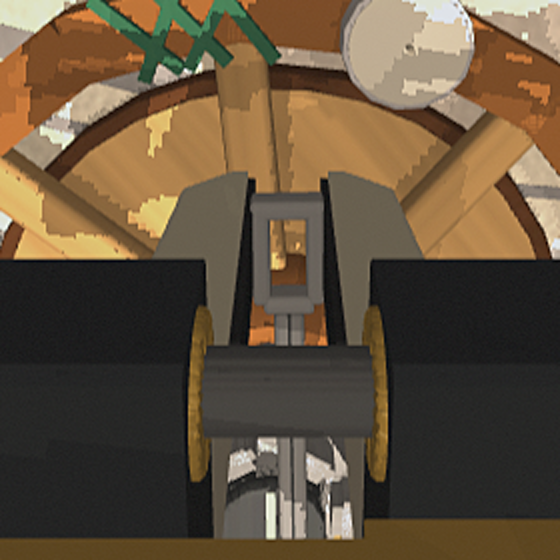

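The eye is gripped squarely at (288,255), the shank points forward at (291,470), and the scribed line shows at (271,515). I'll compute the sideways offset.

```bash
python3 - <<'E'
from h import *
K=np.array([[430.756,0,323.5035],[0,430.756,240.0419],[0,0,1]])
im=cv2.imread("pics/raw7.png")
P=np.array([[-0.16758445883536705,0.9486213479770895,0.268389618500764,0.38119497037786615],[0.98585770460561,0.16120272515813347,0.0458068517947708,-0.19550460489804966],[0.0001882195896673158,0.2722704897041171,-0.9622207361149859,0.2870124517042143],[0,0,0,1]])
g=lambda x,y,z: ray(K,P,180+x/2-.25,200+y/2-.25,z)
eb=g(288,200,.138);ef=g(288,308,.138);e=(eb+ef)/2;s=g(291,470,.138)
l1,l2=g(271,492,.099),g(271.5,537,.099)
an=lambda v:np.degrees(np.arctan2(v[1],v[0]))
print("eye",e,np.linalg.norm(ef-eb),"shank",s,"pin dir",an(s-e),an(s-ef),"line pts",l1,l2,an(l2-l1))
d=np.radians(9.6);u=np.array([np.cos(d),np.sin(d),0]);n=np.array([-u[1],u[0],0])
c=np.array([.5585,-.1693,0])
for nm,v in(("eye",e),("shank",s),("l1",l1),("l2",l2),("c",c)): print(nm,"along,lat mm",((v-c)@u*1e3).round(1),((v-c)@n*1e3).round(1))
# bright line columns
for y in range(448,470,3):
    r=im[y,300:345].astype(int).mean(1);print(y,r.round().astype(int).tolist())
E
```

```text
eye [ 0.45682088 -0.18252527  0.138     ] 0.022694840006682166 shank [ 0.50487652 -0.17372141  0.138     ] pin dir 10.381542464357713 10.600930753654259 line pts [ 0.54490157 -0.17203135  0.099     ] [ 0.55911458 -0.16955633  0.099     ] 9.878292376618187
eye along,lat mm -102.5 3.9
shank along,lat mm -53.6 4.6
l1 along,lat mm -13.9 -0.4
l2 along,lat mm 0.6 -0.4
c along,lat mm 0.0 0.0
448 [94, 102, 99, 100, 101, 100, 97, 97, 98, 95, 98, 95, 77, 243, 227, 226, 235, 172, 79, 78, 172, 186, 112, 119, 123, 107, 43, 128, 119, 117, 118, 115, 115, 51, 38, 41, 41, 37, 37, 49, 87, 133, 145, 125, 255]
451 [98, 98, 98, 95, 100, 99, 97, 96, 94, 96, 95, 94, 78, 240, 223, 220, 227, 204, 77, 72, 167, 176, 189, 186, 191, 167, 55, 136, 154, 149, 155, 110, 109, 78, 87, 69, 56, 48, 36, 33, 72, 156, 147, 119, 186]
454 [96, 97, 97, 98, 98, 98, 97, 95, 95, 97, 96, 94, 75, 240, 222, 220, 226, 205, 76, 71, 166, 171, 185, 181, 184, 160, 65, 160, 181, 181, 100, 105, 107, 70, 95, 93, 96, 88, 47, 38, 22, 93, 132, 253, 179]
457 [97, 97, 98, 97, 99, 97, 97, 96, 97, 97, 96, 93, 77, 240, 223, 220, 227, 202, 65, 68, 
[... 227 characters left out ...]
, 190, 62, 160, 179, 176, 175, 172, 120, 72, 93, 94, 93, 94, 94, 95, 98, 50, 66, 211, 209]
463 [97, 97, 96, 96, 99, 98, 96, 93, 97, 96, 95, 92, 80, 203, 227, 220, 228, 196, 79, 68, 154, 169, 185, 180, 182, 190, 66, 129, 181, 175, 175, 174, 123, 81, 93, 92, 93, 94, 92, 99, 78, 91, 58, 202, 194]
466 [96, 97, 98, 97, 97, 98, 96, 93, 95, 94, 96, 93, 81, 203, 227, 220, 226, 194, 77, 74, 150, 170, 185, 180, 182, 190, 65, 132, 182, 177, 175, 173, 132, 83, 92, 93, 93, 94, 94, 97, 94, 87, 55, 196, 194]
469 [82, 82, 79, 80, 81, 82, 78, 79, 80, 79, 79, 77, 74, 129, 154, 152, 154, 128, 71, 75, 72, 108, 121, 119, 119, 121, 66, 103, 117, 115, 112, 106, 85, 76, 77, 78, 78, 81, 77, 83, 79, 72, 55, 100, 134]
```

```bash
python3 -m inch '[1,-4,0,-1,5,1,-4,-20,-1,5,1,-4,-40,-1,5,1,-4,-46.5,-1,5,1,-4,-46.5,-1,5,1,-4,-46.5,-1,5]'|egrep 'pos|force|open'
python3 - <<'E'
from h import *
im,K,P=cam("wrist");s=robot.read_state();r=R.from_rotvec(s["orientation"]).as_matrix();print(s["tool_pos"],np.degrees(np.arctan2(r[1,1],r[0,1])))
cv2.imwrite("pics/raw8.png",im);c=np.array([.5585,-.1693,0])
d=np.radians(9.6);u=np.array([np.cos(d),np.sin(d),0]);n=np.array([-u[1],u[0],0])
for y in range(425,469,4):
    row=im[y,285:360].astype(int).mean(1).round().astype(int);m=np.where(row>205)[0]+285
    print(y,"bright",m.tolist())
for col in(320,323,326,329): print(col,((ray(K,P,col,460,.099)-c)@n*1e3).round(1),((ray(K,P,col,400,.0915)-c)@n*1e3).round(1))
g=cv2.cvtColor(im,cv2.COLOR_BGR2GRAY)
for y in (357,400,440,455,465): print(y,g[y,296:352].tolist())
E
```

```text
tool_pos: [0.4563, -0.1882, 0.0475]
force: [0.4, -0.2, 0.1]
opening: 0.0138
gripper_force: 29.9
[ 0.45691673 -0.188585    0.04830402] 98.52038961980863
425 bright []
429 bright []
433 bright [352]
437 bright []
441 bright []
445 bright []
449 bright []
453 bright []
457 bright []
461 bright []
465 bright []
320 -3.9 -3.5
323 -2.7 -2.3
326 -1.5 -1.1
329 -0.3 0.1
357 [27, 24, 25, 24, 25, 25, 23, 20, 11, 87, 134, 132, 139, 137, 137, 139, 142, 122, 119, 121, 125, 67, 77, 87, 89, 88, 92, 74, 43, 68, 89, 86, 85, 86, 81, 68, 92, 82, 107, 107, 110, 128, 126, 125, 128, 139, 75, 11, 21, 24, 21, 28, 25, 24, 18, 25]
400 [71, 72, 72, 73, 71, 72, 72, 72, 72, 73, 71, 71, 72, 73, 72, 73, 73, 73, 72, 72, 71, 73, 72, 72, 72, 73, 72, 71, 72, 73, 74, 72, 70, 72, 73, 72, 72, 74, 71, 72, 72, 71, 73, 72, 74, 71, 72, 71, 74, 71, 74, 72, 72, 71, 73, 71]
440 [159, 179, 177, 178, 163, 164, 168, 158, 159, 160, 160, 162, 163, 161, 164, 161, 162, 161, 160, 159, 157, 157, 161, 76, 116, 126, 128, 127, 130, 94, 48, 134, 126, 123, 125, 118, 104, 119, 193, 188, 186, 188, 188, 189, 187, 186, 187, 185, 185, 184, 182, 182, 183, 184, 184, 184]
455 [73, 76, 75, 74, 71, 73, 78, 72, 72, 78, 77, 77, 77, 78, 80, 79, 80, 80, 80, 79, 78, 81, 76, 67, 174, 181, 194, 190, 194, 170, 69, 169, 190, 185, 187, 178, 175, 65, 76, 78, 78, 79, 78, 80, 80, 80, 81, 80, 81, 81, 81, 81, 82, 82, 80, 80]
465 [76, 75, 76, 72, 72, 73, 75, 75, 73, 73, 72, 73, 79, 79, 80, 80, 80, 79, 79, 78, 80, 79, 78, 59, 162, 176, 195, 190, 189, 199, 67, 138, 192, 184, 183, 178, 175, 82, 68, 74, 74, 80, 79, 79, 80, 80, 80, 80, 79, 82, 82, 83, 82, 81, 81, 80]
```

```bash
for i in 1 2; do python3 -m inch '[0,0,0,0,5,0,0,0,0,5]'|egrep 'pos'; done
python3 - <<'E'
from h import *
c=np.array([.5585,-.1693,0]);d=np.radians(9.6);n=np.array([-np.sin(d),np.cos(d),0]);u=np.array([np.cos(d),np.sin(d),0])
for i in range(3):
    im,K,P=cam("wrist");s=robot.read_state();r=R.from_rotvec(s["orientation"]).as_matrix()
    X=ray(K,P,326,460,.0915);print(s["tool_pos"],(s["tool_pos"]-c)@n*1e3,(s["tool_pos"]-c)@u*1e3,"shank lat",(X-c)@n*1e3,np.degrees(np.arctan2(r[1,1],r[0,1])))
E
```

```text
tool_pos: [0.4573, -0.189, 0.0487]
tool_pos: [0.4568, -0.1887, 0.0481]
[ 0.45665902 -0.18864023  0.04789719] -2.0854929236124677 -103.64014930300912 shank lat -2.2255317108903565 98.50928392121426
[ 0.45655152 -0.18861389  0.04775109] -2.0415964791687173 -103.74175325193832 shank lat -2.114098936569488 98.50844506691418
[ 0.4564972  -0.18854229  0.04763962] -1.9619406723478203 -103.78336568753848 shank lat -2.0736588618066816 98.50924697103676
```

```bash
python3 -m inch '[-0.3,1.5,0,0,5,-0.3,1.5,0,0,5,3.6,2.1,0,0,5,7.6,2.8,0,0,5,7.6,2.8,0,0,5]'|egrep 'pos|^force'
python3 -m inch '[3,0.5,0,0,5,5.9,1,0,0,5,5.9,1,0,0,5]'|egrep 'pos|^force'
python3 -m inch '[3,0.5,0,0,5,5.9,1,0,0,5,5.9,1,0,0,5]'|egrep 'pos|^force'
```

```text
tool_pos: [0.4649, -0.1857, 0.0476]
force: [0.2, -0.0, 0.3]
tool_pos: [0.4704, -0.1846, 0.0475]
force: [-0.5, 0.2, 0.3]
tool_pos: [0.4763, -0.1837, 0.0475]
force: [0.0, -0.1, 0.0]
```

The tip is 11.5 mm from the axis, so it's already in the hole, with no contact force. I'll push on.

```bash
python3 -m inch '[4,0.7,0,0,5,7.9,1.3,0,0,5,11.8,2,0,0,5,15.8,2.7,0,0,5,15.8,2.7,0,0,5]'|egrep 'pos|^force'
python3 -m inch '[4,0.7,0,0,5,7.9,1.3,0,0,5,11.8,2,0,0,5,15.8,2.7,0,0,5,15.8,2.7,0,0,5]'|egrep 'pos|^force'
python3 -m inch '[4,0.7,0,0,5,7.9,1.3,0,0,5,11.8,2,0,0,5,11.8,2,0,0,5]'|egrep 'pos|^force'
```

```text
tool_pos: [0.4924, -0.1809, 0.0476]
force: [-0.7, 0.1, 0.3]
tool_pos: [0.5082, -0.1782, 0.0476]
force: [-0.4, -0.4, -1.4]
tool_pos: [0.52, -0.1762, 0.0476]
force: [-0.3, 0.0, -0.4]
```

```bash
for i in 1 2 3 4; do python3 -m inch '[1.5,0.25,0,0,5,1.5,0.25,0,0,5,1.5,0.25,0,0,5]'|egrep 'pos|^force'; done
```

```text
tool_pos: [0.5206, -0.176, 0.0474]
force: [0.0, 0.5, 0.5]
tool_pos: [0.5222, -0.1758, 0.0475]
force: [0.3, 0.1, -1.0]
tool_pos: [0.5234, -0.1754, 0.0473]
force: [-1.8, 1.0, 0.2]
tool_pos: [0.5238, -0.1753, 0.047]
force: [-6.8, -0.5, 3.1]
```

Contact at along = -35 mm with 7 N, so the eye is against the nut. A last small push, then release and retreat upwards.

```bash
python3 -m inch '[0.8,0.1,0,0,5,0.8,0.1,0,0,5,0,0,0,0,5,0,0,0,0,40,0,0,0,0,40,0,0,0,0,40,0,0,0,0,40,0,0,0,0,40]'
python3 -m inch '[0,0,10,0,40,0,0,40,0,40,0,0,80,0,40,-30,0,120,0,40,-60,0,150,0,40,-80,0,150,0,40,-100,0,150,0,40,-100,0,150,0,40]'|egrep 'pos|^force|open'
python3 - <<'E'
from h import *
im,K,P=cam("wrist");hsv=cv2.cvtColor(im,cv2.COLOR_BGR2HSV)
c=np.array([.5585,-.1697,0]);d=np.radians(9.7);u=np.array([np.cos(d),np.sin(d),0]);n=np.array([-u[1],u[0],0])
for lat in(-8,-5.5,0,5.5,8):
    print(lat,[(a,int(hsv[int(q[1]),int(q[0]),1])) for a in range(-56,-18,3) for q in[proj(K,P,c+u*a*1e-3+n*lat*1e-3+[0,0,.0915])] if 0<=q[0]<640 and 0<=q[1]<480])
print("far",[(a,int(hsv[int(q[1]),int(q[0]),1])) for a in range(18,50,2) for q in[proj(K,P,c+u*a*1e-3+[0,0,.091])] if 0<=q[0]<640 and 0<=q[1]<480])
E
```

```text
t: 22.77
tool_pos: [0.5255, -0.1753, 0.0476]
orientation: [-0.233, 3.132, -0.0]
force: [-0.0, 0.3, 0.8]
opening: 0.037
gripper_force: 0.0
tool_pos: [0.4235, -0.1757, 0.1998]
force: [-0.3, 1.0, -0.3]
opening: 0.0376
-8 [(-56, 169), (-53, 175), (-50, 178), (-47, 12), (-44, 39), (-41, 34), (-38, 27), (-35, 34), (-32, 31), (-29, 25), (-26, 35), (-23, 34), (-20, 18)]
-5.5 [(-56, 174), (-53, 173), (-50, 179), (-47, 33), (-44, 35), (-41, 34), (-38, 36), (-35, 37), (-32, 36), (-29, 36), (-26, 38), (-23, 22), (-20, 39)]
0 [(-56, 170), (-53, 177), (-50, 178), (-47, 32), (-44, 35), (-41, 34), (-38, 34), (-35, 37), (-32, 38), (-29, 33), (-26, 34), (-23, 37), (-20, 35)]
5.5 [(-56, 171), (-53, 178), (-50, 185), (-47, 24), (-44, 35), (-41, 36), (-38, 35), (-35, 35), (-32, 34), (-29, 36), (-26, 35), (-23, 34), (-20, 34)]
8 [(-56, 176), (-53, 174), (-50, 177), (-47, 9), (-44, 33), (-41, 31), (-38, 27), (-35, 26), (-32, 29), (-29, 27), (-26, 32), (-23, 36), (-20, 24)]
far [(18, 32), (20, 28), (22, 25), (24, 27), (26, 25), (28, 23), (30, 28), (32, 31), (34, 27), (36, 29), (38, 204), (40, 34), (42, 32), (44, 65), (46, 64), (48, 62)]
```

After release, grey runs along the axis from -47 mm (the eye's back end) to +36 mm (the protruding tip). That matches an eye centre 35 mm from the axis, so the pin is home and the robot is clear.

```bash
python3 -c "
from plant import job
print(job.close_job())"
```

```text
the job is handed in; nothing more can be done
None
```

The nut is tightened past the pointer to the first slot line-up, the small cotter pin is pushed home and released, and the job is handed in at about 23 s; I checked the final pin position only from pixel readings, having used up the picture views.

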